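Present the dessert dish at the pass

ROBOT

A 6-joint arm with a two-finger parallel gripper is mounted at the origin on the work surface. World frame = base frame: x ahead of the robot, y to its left, z up, the work surface at z = 0. Lengths are in m, angles in rad, forces in N, time in s.
With the tool pointing down it reaches from about 0.325 to 0.875 m from the base axis. Payload 4.4 kg.
Tool frame: the origin (TCP) lies on the centre line of the jaws, within the pads' length; the fingertips stand finger_overhang ahead of it and the grasp point (between the pads) lies 11 mm behind it (finger_overhang is the distance from the TCP to the fingertips, in m); z points along the fingers, y is the line along which they close (so a half turn about z gives the same grasp; the last joint's range is limited). The gripper opens to 85 mm and grips with 20 to 120 N. Pads are 22 mm wide; open, the fingers measure 114 mm over their backs; the gripper's body (76 mm by 85 mm) begins 54 mm behind the grasp point. The pads swing forward as they close: fully open they stand 13 mm farther back than shut.
Start: joints at [-1.496, 0.207, 1.542, -0, 1.393, -0.15], TCP at [0.129, -0.56, 0.239] pointing down, gripper open.
Joint ranges: [-2.73, 2.73], [-0.86, 2.22], [0.23, 2.46], [-1.11, 4.25], [0.08, 2.63], [-2.82, 2.82]. Speed limits (rad/s): [2.79, 2.79, 3.14, 3.14, 3.14, 3.14].

INTERFACE

Orientations are given as a unit quaternion [w, x, y, z].
In Python, from cell import * gives the robot as it stands.
- The arm moves only by the shell command python3 -m inch 'ROWS' [FORCE]. ROWS is a JSON object of lists of equal length, an entry for each row: "delta_rot": the turn, a rotation vector about the tool's x, y, z in degrees, a list of three; "travel": the shift along the tool's x, y, z in cm, a list of three; "claw": the opening, from 0 (shut) to 1 (fully open). A call has 1 to 20 rows; each row shifts and turns the commanded pose from where the row before left it, along the tool's axes as they then stand; what a row does not reach is not made up. A row lasts 1/10 s, in which the tool goes at most 50 mm and 8.59 degrees, less where a joint would pass 70% of its speed; a pose out of reach is approached as far as the arm can. A call is refused whole if a number of a shift passes 5 or a number of a turn 8.59, either way. A call with a gripper value outside its range is refused whole. The fingers move at their own pace and stop on an object; FORCE is the grip in N (left out, the last holds). Time passes only in rows, so rows that do not move let the fingers close. It gives the time, the measured TCP pose, the force, the opening and the grip force at its end, in the units of the state.
- sense(): the state, without advancing time (a new reading comes with each control period).
- capture(name): name is "scene" or "top" or "wrist"; returns a dict with "frame" (384x512x3 uint8, blue, green, red), "range_z" (384x512 float32, m along the optical axis (not along the pixel's ray), 0 where there is no reading), "intrinsics" (3x3 intrinsics, pixels), "T" (4x4, takes a point from camera to world coordinates). Camera axes: x right, y down, z forward; pixel columns grow to the right and rows downward; lengths in m; the calibration is good to about 2 mm. A picture is of the moment at which its call begins.
- sign_off(): hands the job in; it is judged then, once.
Trained networks look in the newest picture that a camera, given by its name, has taken for a name from the list of things; names that differ only in an ending like _2 or _b are one class to them, and where a whole thing is asked for, a point or a joint stands for the part that bears it (a point fixed in the world has none). Each returns a list of dicts, best first, with "conf" (0 to 1); they miss things now and then, are a little off and sometimes report something else, mostly with a low value. They report only what shows in the picture. A call takes as long as a camera call. They do not tell look-alikes from the thing itself.
- look_for(target, camera): "box" ([left, top, width, height] in pixels, round what is visible of it).
- trace(target, camera): "pixels" (384x512 bool, what is visible of it) and "box" ([left, top, width, height] in pixels, round what is visible of it).
The state is a dict: "t": time; "joints": joint angles; "qd": joint speeds; "effort": joint torques, N m; "ee_pos": TCP position; "tool_rot": TCP orientation; "wrist_force": force on the tool from outside, world axes, zero at the start; "ft_torque": the same for the moment, N m; "gripper_width": opening from 0.0 (shut) to 1.0 (fully open); "grasp_force": force on a finger pad.
Only numpy, scipy, OpenCV 4.12 (cv2) and the standard library are available. Lean on these libraries where they do the work, as an engineer would, in place of code of your own. Each camera call takes 0.05 s, during which the arm holds its last target. There are 200 camera calls.

TASK

Push the carrier along its rail until it clicks into the station between the two posts, with the dish riding on it. Then take the dish by its arch handle, lift it straight up clear of the carrier and, holding it level over the carrier about a hand's width (8 cm) up, give it a quarter turn so that its flat ear points straight across the rail to the waiter's side, with the loose ball staying in the middle. Finish still holding it there, level and still, for the waiter to take; leave the carrier in the station, do not touch the ball and leave the other things on the counter alone.

Things in the scene. Friction and masses are not known exactly. Their poses are not given: they have to be found in the camera images.
- rail: Fixed aluminium guide rail, 440 mm long along its own y, 20 mm high. Origin: centre of its underside, on the counter. +x points across to the waiter's side (away from the robot), +y is the way the carrier is pushed (robot's left, give or take the rail's slant). Two dark posts 30 mm high, 88 mm either side of its centre line, mark the station.
- station (a point): The station: point on the rail's centre line (rail x 0, y +40 mm, 34 mm above the counter) at which the seat point lies once the carrier has clicked in.
- carrier: Flat grey plastic plate 150 x 200 (along the rail) x 10 mm that slides on the rail; origin: centre of its underside. 1 N of friction holds it where it is left. A spring detent catches it at the station: its resistance begins 13 mm before, pushing in or back out takes about 5 N, and it draws the carrier in over the last 3 mm. It starts 80 to 140 mm short (-y side) and can run at least 40 mm past.
- seat (a point): Middle of the carrier's top face, 34 mm above the counter, where the dish stands between four 6 mm high pins. Small dark pointers at the middle of the carrier's long sides face the two posts when it is in the station.
- push_plate (a point): Centre of the rear face (facing the rail's -y) of the carrier's upright push plate: 70 mm wide across the rail, 8 mm thick, standing from 34 to 104 mm above the counter at the trailing end; this point is 84 mm above the counter, 98 mm behind the seat point.
- dish: Round brushed steel dish, about 0.35 kg, 130 mm across, 27 mm high, its inside sloping 10 degrees down to the middle, with a fixed arch handle above and one flat ear on the rim. Origin: centre of its underside; z up, +y towards the ear, x along the handle. At first it stands on the carrier with the ear pointing roughly along the rail's +y.
- handle (a point): Middle of the arch handle's straight bar, 90 mm above the dish's underside. The bar runs along the dish's x, 134 mm long, 12 mm thick (along the dish's y) and 22 mm tall; this is its centre. The arch's uprights are 65 mm either side.
- ear (a point): Near the tip of the flat ear (30 mm wide, 4 mm thick), 100 mm from the dish's middle along its +y, 25 mm above its underside.
- dish_middle (a point): Where the ball's centre lies when it rests exactly in the middle of the dish: 23 mm above the dish's underside, on its axis.
- ball_center (a point): Centre of the loose hard chocolate ball, 34 mm in diameter, 25 g, in the dish.
- shaker: Bystander: glass shaker with steel cap, 42 mm across, 85 mm high; origin under its centre.
- mug: Bystander: white mug, 80 mm across, 90 mm high; origin under its centre.
- sauce: Bystander: squeeze bottle, 54 mm across, 150 mm high; origin under its centre.
- ramekin: Bystander: small white bowl, 72 mm across, 40 mm high; origin under its centre.
- tumbler: Bystander: clear tumbler, 72 mm across, 100 mm high; origin under its centre.
- spoon: Bystander: steel spoon lying flat, 190 mm long along its x.
- jar: Bystander: amber jar with lid, 68 mm across, 80 mm high; origin under its centre.
Not all that is in view belongs to the job. What is shaped like the dish but blue is not meant.

How it is judged:
By the outcome, as a careful person would: the job done as asked, in the order asked, and still so for the second after the job is handed in, while the arm keeps its last pose, push and grip.
It also fails if it takes over 64 s, if anything falls off the work surface, if the arm or the gripper's body presses on something with over 40 N, if the wrist force passes 120 N, or if a joint passes its speed limit or range.

## Working session

There is one attempt and no reset: what is moved stays moved. The work goes in short steps, Python scripts to look and compute and a shell command to move; the robot and the scene stay as the last step left them, time stands still between calls to the robot, and variables do not carry over. Pictures are saved under pics/ and viewed, at most 10 in all, crops included, and the job is handed in when it is done.

```bash
ls; mkdir -p pics; cat > h.py <<'E'
from cell import *
import numpy as np, cv2
def pts(c, mask):
    v,u=np.nonzero(mask & (c["range_z"]>0)); z=c["range_z"][v,u]; K=c["intrinsics"]
    p=np.stack([(u-K[0,2])*z/K[0,0],(v-K[1,2])*z/K[1,1],z,np.ones_like(z)])
    return (c["T"]@p)[:3].T
def pix(c,p):
    q=np.linalg.inv(c["T"])@np.append(p,1); q=c["intrinsics"]@q[:3]; return q[:2]/q[2]
E
python3 - <<'E'
from h import *
s=sense(); print(s)
a=[]
for n in ("scene","top"):
    c=capture(n); a.append(c["frame"]); cv2.imwrite(f"pics/{n}0.png",c["frame"])
    print(n,c["T"].round(3).tolist())
    for t in ("dish","carrier","rail","ball_center","handle","ear","push_plate","shaker","mug","sauce","ramekin","tumbler","spoon","jar"):
        for r in trace(t,n)[:3]:
            p=pts(c,r["pixels"]); print(t,round(r["conf"],2),r["box"],np.median(p,0).round(3) if len(p) else None, p.min(0).round(3) if len(p) else'', p.max(0).round(3)if len(p) else'')
E
```

```text
pics
{'t': 0.0, 'joints': array([-1.49550201e+00,  2.07438656e-01,  1.54302376e+00,  1.15278545e-05,
        1.39351423e+00, -1.50486045e-01]), 'qd': array([-7.16180005e-05, -1.94668063e-03,  6.38221546e-04,  1.73753529e-03,
        2.17837456e-03, -7.02479049e-04]), 'effort': array([ 1.55111975e-03, -3.83031821e+01, -2.91595870e+01, -1.80024072e-04,
        1.03339742e-02,  1.55676099e-05]), 'ee_pos': array([ 0.12866476, -0.55962424,  0.23808207]), 'tool_rot': array([-1.19094143e-03,  9.93634077e-01,  1.12649456e-01,  5.04719608e-05]), 'wrist_force': array([ 0.78783719, -0.33907687, -0.2699819 ]), 'ft_torque': array([-0.02846716,  0.01787723,  0.02239995]), 'grasp_force': 0.0, 'gripper_width': 0.9991360008598577}
scene [[0.737, 0.442, -0.512, 1.05], [0.676, -0.465, 0.572, -0.568], [0.015, -0.767, -0.641, 0.721], [0.0, 0.0, 0.0, 1.0]]
dish 0.96 [215.6, 173.1, 47.8, 47.7] [ 0.507 -0.047  0.054] [ 0.303 -0.109 -0.002] [0.579 0.084 0.139]
dish 0.74 [233.2, 116.9, 49.9, 43.8] [0.314 0.245 0.023] [ 0.181  0.165 -0.002] [0.416 0.415 0.106]
dish 0.63 [119.4, 169.3, 53.2, 54.8] [ 0.293 -0.17
[... 3517 characters left out ...]
7, 25.7, 16.1] [0.634 0.397 0.078] [ 0.618  0.384 -0.005] [0.682 0.456 0.091]
mug 0.55 [72.3, 212.1, 46.7, 32.1] [0.454 0.429 0.043] [ 0.414  0.375 -0.004] [0.504 0.485 0.095]
sauce 0.86 [318.4, 114.7, 26.6, 29.3] [ 0.732 -0.217  0.099] [ 0.716 -0.269 -0.003] [ 0.808 -0.197  0.157]
ramekin 0.83 [250.3, 107.4, 26.9, 24.4] [ 0.789 -0.028  0.02 ] [ 0.746 -0.061 -0.002] [0.823 0.005 0.049]
tumbler 0.86 [168.1, 109.7, 24.9, 32.8] [0.754 0.214 0.061] [0.706 0.177 0.   ] [0.777 0.245 0.104]
spoon 0.92 [370.5, 148.6, 60.7, 16.9] [ 0.67  -0.382  0.014] [ 0.65  -0.524 -0.002] [ 0.7   -0.342  0.025]
jar 0.97 [372.2, 218.6, 29.1, 24.3] [ 0.456 -0.363  0.079] [ 0.424 -0.402  0.007] [ 0.49  -0.339  0.087]
```

View pics/scene0.png

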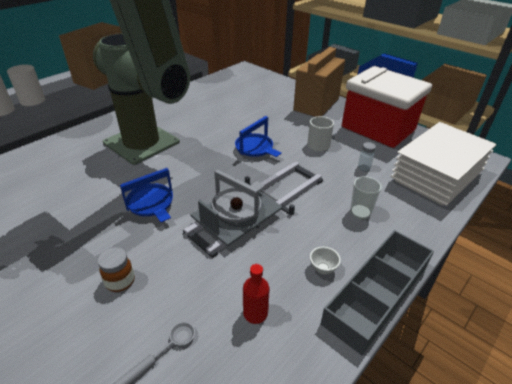

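View pics/top0.png

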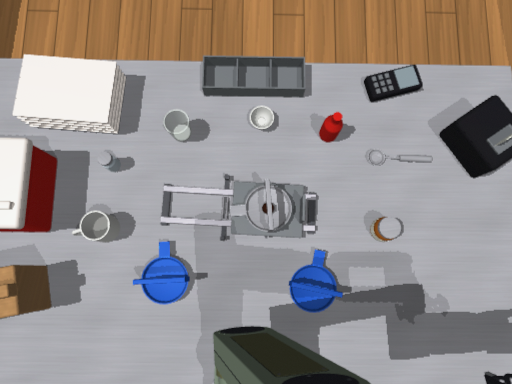

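The steel dish on the carrier, at (265,207) in the top view, fits the description. The lookalikes at (165,278) and (313,288) are blue, so they're out. Next I'll measure the parts and make one enlarged crop.

```bash
cat > m.py <<'E'
from h import *
def cloud(names=("top",)):
    return np.vstack([pts(c,np.ones((384,512),bool)) for c in map(capture,names)])
def rect(p,sel,zl,zh,tag):
    q=p[sel&(p[:,2]>zl)&(p[:,2]<zh)]
    if len(q)<5: print(tag,len(q)); return
    (cx,cy),(w,h),a=cv2.minAreaRect((q[:,:2]*1000).astype(np.float32))
    m=q.mean(0); w_,v=np.linalg.eigh(np.cov(q[:,:2].T)); d=v[:,1]
    print(tag,len(q),"rect c",round(cx,1),round(cy,1),"size",round(w,1),round(h,1),"ang",round(a,1),"mean",m.round(4),"dir",np.degrees(np.arctan2(d[1],d[0])).round(1))
E
python3 - <<'E'
from m import *
for n in ("top","scene"):
    p=cloud((n,)); print(n)
    box=(p[:,0]>.41)&(p[:,0]<.63)&(p[:,1]>-.21)&(p[:,1]<.30)
    rect(p,box,.113,.15,"handle bar"); rect(p,box&(p[:,1]<-.09),.07,.112,"push plate")
    rect(p,box&(p[:,1]>-.13)&(p[:,1]<.09),.0305,.038,"carrier top")
    rect(p,box,.014,.024,"rail"); rect(p,box&(p[:,1]>.08)&(p[:,1]<.2),.024,.04,"posts")
    rect(p,box&(p[:,1]>.03)&(p[:,1]<.1),.045,.07,"ear")
c=capture("top"); cv2.imwrite("pics/crop.png",cv2.resize(c["frame"][165:255,150:330],None,fx=4.4,fy=4.4,interpolation=cv2.INTER_CUBIC))
E
```

```text
top
handle bar 259 rect c 509.4 -44.9 size 133.0 12.2 ang 5.2 mean [ 0.5082 -0.0446  0.1345] dir -174.8
push plate 113 rect c 505.6 -138.3 size 8.7 69.2 ang 86.9 mean [ 0.5054 -0.1371  0.0988] dir 176.9
carrier top 1447 rect c 509.4 -25.7 size 216.0 185.9 ang 86.7 mean [ 0.5044 -0.0334  0.0344] dir 81.5
rail 982 rect c 516.4 38.5 size 170.0 446.2 ang 4.2 mean [0.516  0.107  0.0195] dir 86.6
posts 38 rect c 502.1 127.8 size 125.4 135.5 ang 77.2 mean [0.4898 0.1199 0.0269] dir -159.0
ear 117 rect c 501.6 45.8 size 31.2 27.8 ang 1.1 mean [0.502  0.0454 0.0613] dir 143.9
scene
handle bar 421 rect c 510.2 -46.4 size 135.6 14.9 ang 5.8 mean [ 0.5163 -0.0476  0.1294] dir -174.3
push plate 258 rect c 506.6 -138.4 size 10.5 71.5 ang 87.2 mean [ 0.5103 -0.1407  0.0914] dir 178.1
carrier top 1000 rect c 513.5 -25.1 size 215.1 187.5 ang 87.7 mean [ 0.5543 -0.0451  0.0351] dir 82.8
rail 799 rect c 514.9 36.1 size 439.4 187.3 ang 86.1 mean [0.5224 0.0569 0.0198] dir 87.3
posts 19 rect c 504.1 107.2 size 167.4 110.4 ang 17.9 mean [0.4829 0.1076 0.0279] dir -158.9
ear 69 rect c 502.4 47.1 size 30.3 27.0 ang 5.4 mean [0.503  0.0469 0.0621] dir 176.9
```

View pics/crop.png

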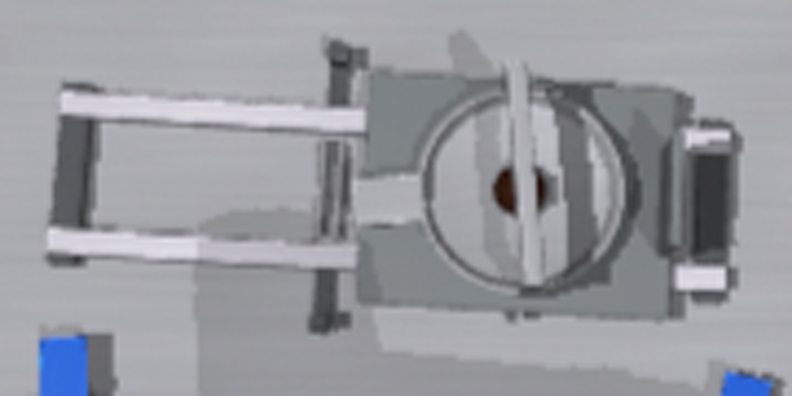

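The crop confirms it: steel dish at about (525,185) under the arch bar, ear to the left at (390,200), push plate at (680,200), posts at (343,55) and (322,318). The rail direction is about 86.7°. The carrier has about 122 mm to go, which is within the stated 80–140. I'll approach behind the push plate.

```bash
python3 -m inch '{"travel":[[2.8,-1.67,0],[2.8,-1.67,0],[2.8,-1.67,0],[2.8,-1.67,0],[2.8,-1.67,0],[2.8,-1.67,0],[2.8,-1.67,0],[2.8,-1.67,0],[2.8,-1.67,0],[2.8,-1.67,0],[2.8,-1.67,0],[2.8,-1.67,0],[2.8,-1.67,0],[2.8,-1.67,0],[2.8,-1.67,0],[2.8,-1.67,0]],"delta_rot":[[0,0,0],[0,0,0],[0,0,0],[0,0,0],[0,0,0],[0,0,0],[0,0,0],[0,0,0],[0,0,0],[0,0,0],[0,0,0],[0,0,0],[0,0,0],[0,0,0],[0,0,0],[0,0,0]],"claw":[0,0,0,0,0,0,0,0,0,0,0,0,0,0,0,0]}'
python3 -m inch '{"travel":[[0,0,0],[0,0,0],[0,0,0],[0,0,0],[0,0,0],[0,0,0],[0,0,0],[0,0,0],[0,0,0],[0,0,0],[0,0,0],[0,0,0],[0,0,0],[0,0,0],[0,0,0],[0,0,0],[0,0,0],[0,0,0],[0,0,0],[0,0,0]],"delta_rot":[[0,0,-8.2],[0,0,-8.2],[0,0,-8.2],[0,0,-8.2],[0,0,-8.2],[0,0,-8.2],[0,0,-8.2],[0,0,-8.2],[0,0,-8.2],[0,0,-8.2],[0,0,-8.2],[0,0,-8.2],[0,0,-8.2],[0,0,-8.2],[0,0,-8.2],[0,0,-8.2],[0,0,-8.2],[0,0,-8.2],[0,0,-8.2],[0,0,-8.2]],"claw":[0,0,0,0,0,0,0,0,0,0,0,0,0,0,0,0,0,0,0,0]}'
cat > st.py <<'E'
from h import *
from scipy.spatial.transform import Rotation as R
s=sense(); w,x,y,z=s["tool_rot"]; M=R.from_quat([x,y,z,w]).as_matrix()
print("t",round(s["t"],2),"pos",s["ee_pos"].round(4),"yaw x",np.degrees(np.arctan2(M[1,0],M[0,0])).round(2),"tilt",M[:2,2].round(4),"F",s["wrist_force"].round(2),"w",round(s["gripper_width"],3),"grip",round(s["grasp_force"],1),"j",s["joints"].round(2))
E
python3 st.py; python3 -c "
import cell;print([n for n in dir(cell) if n[0]!='_'], getattr(cell,'finger_overhang',None))"
```

```text
t: 3.25
ee_pos: [0.5064, -0.1986, 0.2394]
tool_rot: [0.0, 0.994, 0.113, 0.0]
wrist_force: [0.6, -0.1, -0.0]
gripper_width: 0.004
grasp_force: 0.0
t: 5.25
ee_pos: [0.5055, -0.1997, 0.2393]
tool_rot: [0.0, 0.024, 1.0, -0.0]
wrist_force: [-0.4, 0.1, 0.0]
gripper_width: -0.003
grasp_force: 0.0
t 5.25 pos [ 0.5055 -0.1997  0.2393] yaw x 177.28 tilt [ 0.0001 -0.    ] F [-0.4   0.11  0.05] w -0.003 grip 0.0 j [-0.54  0.14  1.62  0.    1.38 -2.06]
['Unreachable', 'capture', 'finger_overhang', 'look_for', 'sense', 'sign_off', 'trace'] 0.008
```

```bash
python3 -m inch '{"travel":[[0,0,4],[0,0,4],[0,0,4],[0,0,3.5],[0,0,0.4],[0,1,0],[0,1,0],[0,1,0],[0,0.5,0],[0,0.3,0],[0,0.3,0],[0,0.3,0],[0,0.3,0],[0,0.3,0]],"delta_rot":[[0,0,0],[0,0,0],[0,0,0],[0,0,0],[0,0,0],[0,0,0],[0,0,0],[0,0,0],[0,0,0],[0,0,0],[0,0,0],[0,0,0],[0,0,0],[0,0,0]],"claw":[0,0,0,0,0,0,0,0,0,0,0,0,0,0]}'; python3 st.py
python3 - <<'E'
from m import *
p=cloud(("top","scene"))
box=(p[:,0]>.41)&(p[:,0]<.63)&(p[:,1]>-.21)&(p[:,1]<.30)
rect(p,box&(p[:,1]>-.09),.113,.14,"handle bar")
E
```

```text
t: 6.65
ee_pos: [0.5083, -0.1502, 0.0805]
tool_rot: [0.0, 0.027, 1.0, -0.0]
wrist_force: [-0.5, -1.0, 1.7]
gripper_width: 0.0
grasp_force: 0.8
t 6.65 pos [ 0.5083 -0.1502  0.0805] yaw x 176.92 tilt [ 0.0003 -0.0008] F [-0.46 -0.96  1.73] w 0.0 grip 0.8 j [-0.45  0.3   1.79 -0.    1.05 -1.97]
handle bar 659 rect c 510.8 -39.1 size 135.5 15.2 ang 5.7 mean [ 0.5146 -0.0403  0.1315] dir -174.8
```

```bash
python3 -m inch '{"travel":[[0,0.3,0],[0,0.5,0],[0,0.6,0],[0,0.6,0],[0,0.6,0],[0,0.6,0],[0,0.6,0],[0,0.6,0],[0,0.6,0],[0,0.6,0],[0,0.6,0],[0,0.6,0],[0,0.6,0],[0,0.6,0],[0,0.6,0],[0,0.5,0],[0,0.4,0],[0,0.3,0],[0,0.2,0],[0,0,0]],"delta_rot":[[0,0,0],[0,0,0],[0,0,0],[0,0,0],[0,0,0],[0,0,0],[0,0,0],[0,0,0],[0,0,0],[0,0,0],[0,0,0],[0,0,0],[0,0,0],[0,0,0],[0,0,0],[0,0,0],[0,0,0],[0,0,0],[0,0,0],[0,0,0]],"claw":[0,0,0,0,0,0,0,0,0,0,0,0,0,0,0,0,0,0,0,0]}'; python3 st.py
python3 - <<'E'
from m import *
p=cloud(("top","scene"))
box=(p[:,0]>.41)&(p[:,0]<.63)&(p[:,1]>-.21)&(p[:,1]<.30)
rect(p,box&(p[:,1]>.0),.113,.14,"handle bar")
c=capture("top"); cv2.imwrite("pics/crop2.png",cv2.resize(c["frame"][165:255,150:330],None,fx=4.4,fy=4.4,interpolation=cv2.INTER_CUBIC))
E
```

```text
t: 8.75
ee_pos: [0.5139, -0.0494, 0.0804]
tool_rot: [0.0, 0.027, 1.0, 0.0]
wrist_force: [0.4, 0.2, -0.4]
gripper_width: -0.001
grasp_force: 0.0
t 8.75 pos [ 0.5139 -0.0494  0.0804] yaw x 176.94 tilt [0.0009 0.0006] F [ 0.44  0.16 -0.42] w -0.001 grip 0.0 j [-0.26  0.28  1.82  0.    1.04 -1.78]
handle bar 573 rect c 515.7 60.5 size 135.3 17.3 ang 5.8 mean [0.5257 0.0605 0.1316] dir -175.6
```

View pics/crop2.png

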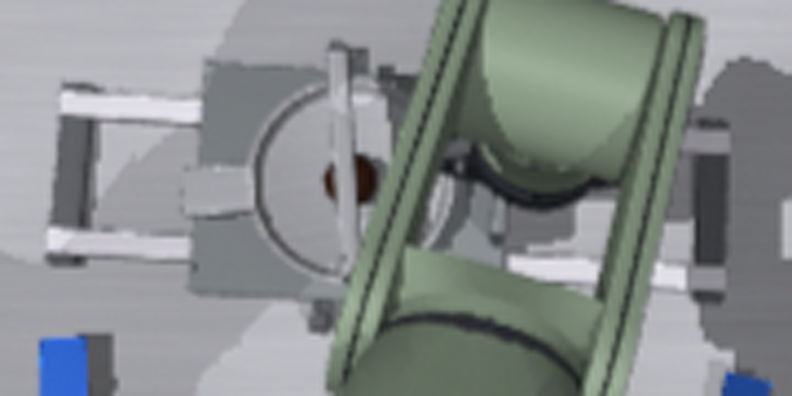

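The carrier is about 17 mm short (handle at y≈0.061, station at y≈0.078). I'll ease in and watch the force.

```bash
python3 -m inch '{"travel":[[0,0.2,0],[0,0.2,0],[0,0.2,0],[0,0.2,0],[0,0.1,0],[0,0,0]],"delta_rot":[[0,0,0],[0,0,0],[0,0,0],[0,0,0],[0,0,0],[0,0,0]],"claw":[0,0,0,0,0,0]}' | sed -n '2p;4p'
for i in 1; do python3 -m inch '{"travel":[[0,0.1,0],[0,0.1,0],[0,0,0]],"delta_rot":[[0,0,0],[0,0,0],[0,0,0]],"claw":[0,0,0]}'| sed -n '2p;4p'; done
python3 -m inch '{"travel":[[0,0.1,0],[0,0.1,0],[0,0,0]],"delta_rot":[[0,0,0],[0,0,0],[0,0,0]],"claw":[0,0,0]}'| sed -n '2p;4p'
```

```text
ee_pos: [0.5143, -0.0442, 0.0806]
wrist_force: [-1.1, -11.4, 0.3]
ee_pos: [0.5145, -0.0395, 0.0805]
wrist_force: [0.6, -2.1, 0.5]
ee_pos: [0.5142, -0.0362, 0.0803]
wrist_force: [0.6, -0.2, -1.2]
```

```bash
python3 - <<'E'
from m import *
p=cloud(("top","scene"))
box=(p[:,0]>.41)&(p[:,0]<.63)&(p[:,1]>-.21)&(p[:,1]<.30)
rect(p,box&(p[:,1]>.0),.113,.14,"handle bar")
rect(p,box&(p[:,1]<.0),.09,.108,"plate?")
E
python3 -m inch '{"travel":[[0,-0.5,0],[0,-1,0],[0,-2,0],[0,-2,-2],[0,-2,-4],[0,0,-4],[0,0,-4],[0,0,-2],[0,-2,-2],[0,-4,0],[0,-1,0],[0,0,0]],"delta_rot":[[0,0,0],[0,0,0],[0,0,0],[0,0,0],[0,0,0],[0,0,0],[0,0,0],[0,0,0],[0,0,0],[0,0,0],[0,0,0],[0,0,0]],"claw":[0,0,0,0,0,0,0,0,0,0,0,0]}' >/dev/null; python3 st.py
python3 - <<'E'
from m import *
for n in ("top","scene"):
    p=cloud((n,)); print(n)
    box=(p[:,0]>.41)&(p[:,0]<.63)&(p[:,1]>-.21)&(p[:,1]<.30)
    rect(p,box&(p[:,1]>.0),.113,.15,"handle bar"); rect(p,box&(p[:,1]<.05)&(p[:,1]>-.05),.07,.112,"push plate")
    rect(p,box,.014,.024,"rail"); rect(p,box&(p[:,1]>.15),.045,.07,"ear")
c=capture("top"); a=cv2.resize(c["frame"][165:255,170:290],None,fx=6,fy=6,interpolation=cv2.INTER_CUBIC); cv2.imwrite("pics/crop3.png",a)
E
```

```text
handle bar 570 rect c 520.9 73.8 size 99.6 109.0 ang 47.9 mean [0.5272 0.0729 0.1316] dir -175.6
plate? 138 rect c 511.9 -32.8 size 35.8 71.0 ang 87.5 mean [ 0.521  -0.0292  0.1001] dir 175.7
t 11.4 pos [ 0.5059 -0.1834  0.2599] yaw x 176.75 tilt [-0.0007  0.0006] F [-0.61  0.4  -0.1 ] w 0.001 grip 0.0 j [-0.51  0.11  1.61  0.    1.42 -2.02]
top
handle bar 265 rect c 515.5 74.4 size 134.9 12.9 ang 4.8 mean [0.5142 0.0739 0.1341] dir -175.2
push plate 84 rect c 511.6 -18.7 size 7.8 69.4 ang 87.5 mean [ 0.5095 -0.0185  0.1029] dir 177.5
rail 798 rect c 515.7 43.8 size 174.4 437.2 ang 7.0 mean [0.519  0.0543 0.0198] dir 89.7
ear 117 rect c 507.1 164.2 size 28.2 28.3 ang 89.5 mean [0.5073 0.1644 0.0618] dir 173.7
scene
handle bar 392 rect c 516.4 74.1 size 134.6 16.5 ang 5.2 mean [0.5203 0.0716 0.129 ] dir -174.3
push plate 251 rect c 512.5 -19.2 size 10.5 72.4 ang 87.4 mean [ 0.5149 -0.0212  0.0911] dir 178.0
rail 930 rect c 534.4 36.7 size 441.5 147.1 ang 86.5 mean [ 0.5187 -0.0485  0.0198] dir 85.0
ear 27 rect c 506.9 174.0 size 31.3 11.8 ang 0.1 mean [0.5082 0.1737 0.0621] dir -177.3
```

View pics/crop3.png

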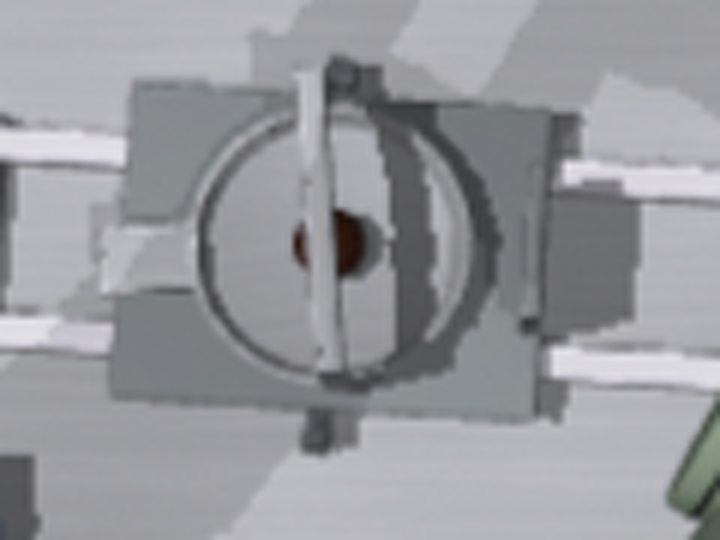

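The carrier is centred on the posts. Its edges' midline is at column 331.5 and the posts' at 330.5, which is about 0.4 mm apart, and the force dropped to zero as it clicked in. The ball sits in the middle at (332,245). Next I'll go above the handle and look from close by.

```bash
python3 -m inch '{"travel":[[0,0,0],[-0.4,3.2,0],[-0.4,3.2,0],[-0.4,3.2,0],[-0.4,3.2,0],[-0.4,3.2,0],[-0.4,3.2,0],[-0.4,3.2,0],[-0.4,3.2,0],[0,0,3],[0,0,3],[0,0,0]],"delta_rot":[[0,0,-8.2],[0,0,0],[0,0,0],[0,0,0],[0,0,0],[0,0,0],[0,0,0],[0,0,0],[0,0,0],[0,0,0],[0,0,0],[0,0,0]],"claw":[1,1,1,1,1,1,1,1,1,1,1,1]}' >/dev/null; python3 st.py
python3 - <<'E'
from m import *
for n in ("wrist","scene"):
    c=capture(n); p=pts(c,np.ones((384,512),bool)); print(n)
    box=(p[:,0]>.43)&(p[:,0]<.61)&(p[:,1]>-.05)&(p[:,1]<.15)
    rect(p,box&(p[:,1]>.0),.118,.145,"handle bar"); rect(p,box&(p[:,1]<.05)&(p[:,1]>-.05),.07,.108,"push plate")
    if n=="wrist": cv2.imwrite("pics/w.png",c["frame"])
E
```

```text
t 12.75 pos [0.511  0.0777 0.1954] yaw x -174.72 tilt [-0.011   0.0005] F [-1.21  0.53 -1.17] w 0.998 grip 0.0 j [-0.02  0.13  1.72  0.    1.3  -1.68]
wrist
handle bar 2769 rect c 514.6 75.3 size 133.4 13.6 ang 5.3 mean [0.5091 0.0749 0.134 ] dir -174.8
push plate 1662 rect c 510.8 -17.8 size 9.0 69.6 ang 87.3 mean [ 0.5088 -0.0154  0.094 ] dir 177.5
scene
handle bar 359 rect c 515.3 74.0 size 136.3 14.8 ang 5.3 mean [0.52   0.0717 0.1302] dir -174.5
push plate 249 rect c 513.2 -19.2 size 10.7 71.4 ang 88.9 mean [ 0.5149 -0.0212  0.0911] dir 178.0
```

View pics/w.png

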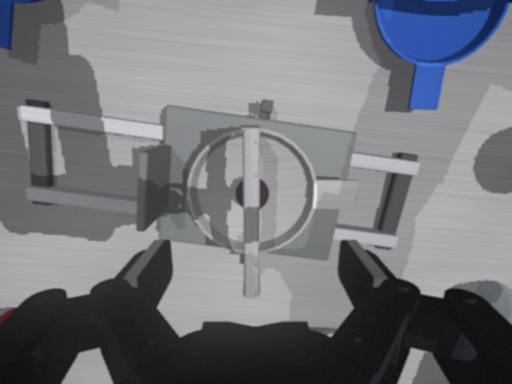

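The wrist view shows the steel bar vertical at column 251 between the open jaws, with the ball centred under it at (252,192). The blue dishes are out of the way. The bar's measured centre is about (0.515, 0.0747), angle 5.2°.

```bash
python3 -m inch '{"travel":[[0,0,0],[0,0,0]],"delta_rot":[[0,0,0],[0,0,0]],"claw":[1,1]}' >/dev/null; python3 st.py; python3 - <<'E'
from h import *
from scipy.spatial.transform import Rotation as R
s=sense(); w,x,y,z=s["tool_rot"]; M=R.from_quat([x,y,z,w]).as_matrix()
print("tool cm",(100*M.T@(np.array([.515,.0747,.113])-s["ee_pos"])).round(2))
E
```

```text
t 13.05 pos [0.5167 0.0761 0.2023] yaw x -174.87 tilt [0.0036 0.    ] F [ 0.65 -0.8  -0.24] w 1.003 grip 0.0 j [-0.02  0.13  1.71  0.    1.3  -1.68]
tool cm [ 0.22 -0.12  8.93]
```

```bash
python3 -m inch '{"travel":[[0.15,-0.12,1],[0,0,2],[0,0,2],[0,0,2],[0,0,1],[0,0,0.5],[0,0,0.4],[0,0,0],[0,0,0]],"delta_rot":[[0,0,0],[0,0,0],[0,0,0],[0,0,0],[0,0,0],[0,0,0],[0,0,0],[0,0,0],[0,0,0]],"claw":[1,1,1,1,1,1,1,1,1]}' >/dev/null; python3 st.py; python3 - <<'E'
from m import *
p=pts(capture("wrist"),np.ones((384,512),bool))
box=(p[:,0]>.43)&(p[:,0]<.61)&(p[:,1]>.04)&(p[:,1]<.11)
rect(p,box,.118,.14,"handle bar")
p=cloud(("scene",)); box=(p[:,0]>.43)&(p[:,0]<.61)&(p[:,1]>.04)&(p[:,1]<.11)
rect(p,box,.118,.14,"handle bar")
E
```

```text
t 13.95 pos [0.5148 0.0748 0.1121] yaw x -174.86 tilt [ 0.0016 -0.    ] F [-0.99 -0.18  0.35] w 0.999 grip 0.0 j [-0.02  0.23  1.79 -0.    1.11 -1.68]
handle bar 5632 rect c 495.1 73.7 size 94.4 13.6 ang 5.0 mean [0.4893 0.0731 0.1339] dir -174.9
handle bar 245 rect c 516.9 74.4 size 135.3 17.1 ang 3.9 mean [0.5414 0.0737 0.1302] dir -174.7
```

```bash
python3 -m inch '{"travel":[[0,0,0],[0,0,0],[0,0,0],[0,0,0],[0,0,0],[0,0,0],[0,0,0],[0,0,0],[0,0,0],[0,0,0],[0,0,0],[0,0,0]],"delta_rot":[[0,0,0],[0,0,0],[0,0,0],[0,0,0],[0,0,0],[0,0,0],[0,0,0],[0,0,0],[0,0,0],[0,0,0],[0,0,0],[0,0,0]],"claw":[0.8,0.6,0.4,0.3,0.25,0.2,0.15,0.1,0.05,0,0,0]}' 60 >/dev/null; python3 st.py
```

```text
t 15.25 pos [0.514  0.075  0.1114] yaw x -174.86 tilt [0.     0.0005] F [-0.48  3.08  1.65] w 0.132 grip 58.9 j [-0.02  0.24  1.79  0.    1.11 -1.68]
```

```bash
python3 -m inch '{"travel":[[0,0.03,0],[0,0,0],[0,0,-0.1],[0,0,-0.2],[0,0,-0.4],[0,0,-0.5],[0,0,-0.6],[0,0,-0.7],[0,0,-0.7],[0,0,-0.7],[0,0,-0.7],[0,0,-0.7],[0,0,-0.7],[0,0,-0.6],[0,0,-0.5],[0,0,-0.4],[0,0,-0.3],[0,0,-0.2],[0,0,0],[0,0,0]],"delta_rot":[[0,0,0],[0,0,0],[0,0,0],[0,0,0],[0,0,0],[0,0,0],[0,0,0],[0,0,0],[0,0,0],[0,0,0],[0,0,0],[0,0,0],[0,0,0],[0,0,0],[0,0,0],[0,0,0],[0,0,0],[0,0,0],[0,0,0],[0,0,0]],"claw":[0,0,0,0,0,0,0,0,0,0,0,0,0,0,0,0,0,0,0,0]}' >/dev/null; python3 st.py
python3 - <<'E'
from m import *
for n in ("top","scene"):
    c=capture(n); p=pts(c,np.ones((384,512),bool)); print(n)
    box=(p[:,0]>.41)&(p[:,0]<.63)&(p[:,1]>-.21)&(p[:,1]<.30)
    rect(p,box&(p[:,1]<.05)&(p[:,1]>-.05),.07,.107,"push plate"); rect(p,box&(p[:,1]>.145),.11,.17,"ear")
    f=c["frame"]; u,v=pix(c,np.array([.515,.076,.14])); u,v=int(u),int(v)
    cv2.imwrite(f"pics/l_{n}.png",cv2.resize(f[v-55:v+55,u-70:u+70],None,fx=5,fy=5,interpolation=cv2.INTER_CUBIC))
E
```

```text
t 17.25 pos [0.5138 0.0751 0.1911] yaw x -174.86 tilt [-0.0005  0.    ] F [-0.67  0.09 -3.43] w 0.131 grip 58.4 j [-0.02  0.13  1.73  0.    1.28 -1.68]
top
push plate 70 rect c 511.7 -18.8 size 7.8 70.0 ang 87.0 mean [ 0.5092 -0.0185  0.1027] dir 176.8
ear 116 rect c 507.5 159.1 size 28.3 29.6 ang 89.5 mean [0.5062 0.1591 0.1411] dir -176.8
scene
push plate 252 rect c 511.8 -19.2 size 10.8 71.9 ang 86.9 mean [ 0.5149 -0.0213  0.0907] dir 178.1
ear 5 rect c 519.5 176.2 size 2.9 12.9 ang 38.3 mean [0.5198 0.1753 0.1416] dir 126.4
```

View pics/l_scene.png

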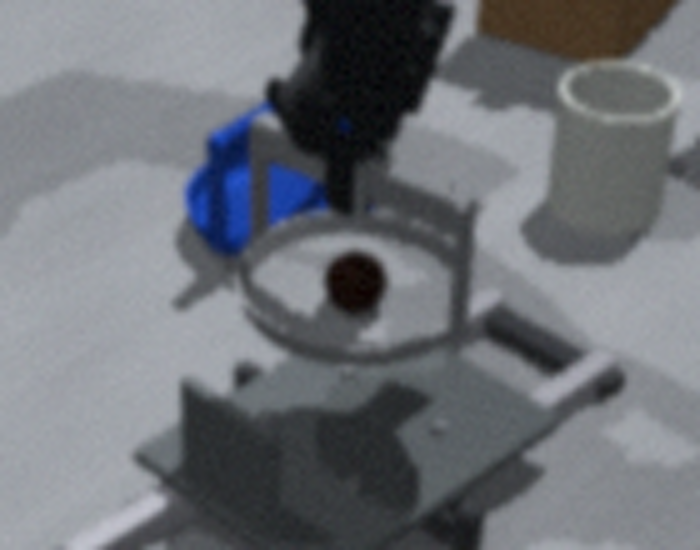

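Lifted cleanly: wrist load 3.4 N, ear up 79 mm, ball centred at (355,282) in the crop, and the carrier hasn't moved. Now the turn: ear from 95.1° to −3.1°.

```bash
python3 -m inch '{"travel":[[0,0,0],[0,0,0],[0,0,0],[0,0,0],[0,0,0],[0,0,0],[0,0,0],[0,0,0],[0,0,0],[0,0,0],[0,0,0],[0,0,0],[0,0,0],[0,0,0],[0,0,0],[0,0,0],[0,0,0],[0,0,0],[0,0,0],[0,0,0]],"delta_rot":[[0,0,1],[0,0,2],[0,0,3.5],[0,0,5.5],[0,0,6.4],[0,0,6.4],[0,0,6.4],[0,0,6.4],[0,0,6.4],[0,0,6.4],[0,0,6.4],[0,0,6.4],[0,0,6.4],[0,0,6.4],[0,0,6.4],[0,0,6],[0,0,4.5],[0,0,2.8],[0,0,1.7],[0,0,0.8]],"claw":[0,0,0,0,0,0,0,0,0,0,0,0,0,0,0,0,0,0,0,0]}' >/dev/null
python3 -m inch '{"travel":[[0,0,0],[0,0,0],[0,0,0],[0,0,0],[0,0,0],[0,0,0],[0,0,0],[0,0,0],[0,0,0],[0,0,0],[0,0,0],[0,0,0],[0,0,0],[0,0,0],[0,0,0]],"delta_rot":[[0,0,0],[0,0,0],[0,0,0],[0,0,0],[0,0,0],[0,0,0],[0,0,0],[0,0,0],[0,0,0],[0,0,0],[0,0,0],[0,0,0],[0,0,0],[0,0,0],[0,0,0]],"claw":[0,0,0,0,0,0,0,0,0,0,0,0,0,0,0]}' >/dev/null; python3 st.py
python3 - <<'E'
from m import *
for n in ("top","scene"):
    c=capture(n); p=pts(c,np.ones((384,512),bool)); print(n)
    box=(p[:,0]>.39)&(p[:,0]<.65)&(p[:,1]>-.21)&(p[:,1]<.30)
    rect(p,box&(p[:,1]<.0)&(p[:,1]>-.05),.07,.107,"push plate"); rect(p,box&(p[:,0]>.585)&(p[:,1]>.03)&(p[:,1]<.12),.125,.16,"ear")
    f=c["frame"]; u,v=pix(c,np.array([.515,.076,.14])); u,v=int(u),int(v)
    cv2.imwrite(f"pics/e_{n}.png",cv2.resize(f[v-55:v+55,u-70:u+70],None,fx=5,fy=5,interpolation=cv2.INTER_CUBIC))
E
python3 -c "
import cv2;cv2.imwrite('pics/e.png',cv2.resize(cv2.hconcat([cv2.imread('pics/e_top.png'),cv2.imread('pics/e_scene.png')]),(800,314)))"
```

```text
t 20.85 pos [0.514  0.0751 0.1913] yaw x 86.94 tilt [-0. -0.] F [ 0.08 -0.54 -4.4 ] w 0.129 grip 58.4 j [-0.02  0.13  1.73 -0.    1.28  0.03]
top
push plate 76 rect c 511.5 -18.8 size 7.8 70.0 ang 87.0 mean [ 0.5103 -0.0185  0.1024] dir 177.3
ear 0
scene
push plate 251 rect c 513.0 -19.2 size 10.8 71.5 ang 86.8 mean [ 0.515  -0.0213  0.0908] dir 178.0
ear 112 rect c 603.0 68.4 size 34.9 30.5 ang 0.7 mean [0.6033 0.0671 0.142 ] dir 174.5
```

View pics/e.png

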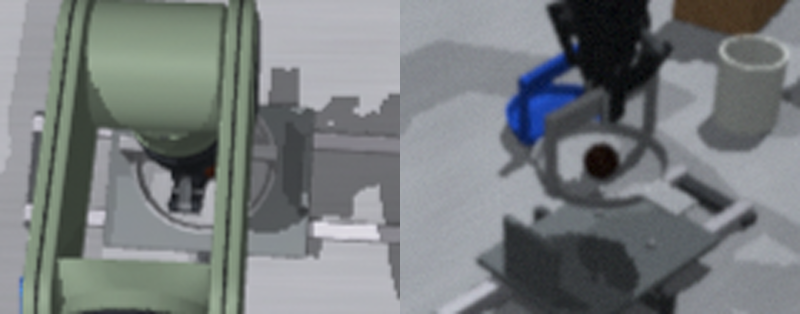

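The right half shows the dish level over the carrier, the ear pointing across to the waiter's side at about (672,190), and the ball in the middle at (601,160). One check of the ball's position, then I hand in if it's within bounds.

```bash
python3 - <<'E'
from h import *
from scipy.optimize import least_squares
c=capture("scene"); f=c["frame"].astype(int); u,v=pix(c,np.array([.514,.075,.137]))
m=np.zeros((384,512),bool); v0,u0=int(v),int(u); m[v0-14:v0+14,u0-14:u0+14]=1
m&=(f.sum(2)<110); vv,uu=np.nonzero(m); p=pts(c,m); p=p[(abs(p[:,2]-.137)<.02)&(np.hypot(p[:,0]-.514,p[:,1]-.075)<.05)]
r=least_squares(lambda q:np.linalg.norm(p-q,axis=1)-.017,[.514,.075,.137],loss="soft_l1",f_scale=.002)
print((u,v),(uu.mean(),vv.mean()),len(p),r.x.round(4))
ok=np.hypot(r.x[0]-.514,r.x[1]-.075)<.008
if ok: print(sign_off())
E
```

```text
(np.float64(268.2483840957707), np.float64(159.99419638197085)) (np.float64(268.3398058252427), np.float64(159.9902912621359)) 99 [0.5137 0.0736 0.1383]
the job is handed in; nothing more can be done
None
```

I've handed the job in: the carrier is clicked into the station, and the arm is holding the dish level about 8 cm above it, ear turned to the waiter's side, with the ball measured within about 2 mm of the middle.

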